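# Log and hold the three-click check of the firmness press

### The arm

A 7-joint arm with a two-finger parallel gripper is mounted at the origin on the work surface. World frame = base frame: x ahead of the robot, y to its left, z up, the work surface at z = 0. Lengths are in m, angles in rad, forces in N, time in s.
With the tool pointing down it reaches from about 0.425 to 0.875 m from the base axis. Payload 4.7 kg.
Tool frame: the origin (TCP) lies at the very end of the fingers, on their centre line; the grasp point (between the pads) lies 19 mm behind it; z points along the fingers, y is the line along which they close (so a half turn about z gives the same grasp; the last joint's range is limited). The gripper opens to 85 mm and grips with 20 to 120 N. Pads are 22 mm wide; open, the fingers measure 114 mm over their backs; the gripper's body (76 mm by 85 mm) begins 54 mm behind the grasp point. The pads swing forward as they close: fully open they stand 13 mm farther back than shut.
Start: joints at [1.21, 0.321, -0.07, 1.45, 0.023, 1.371, -0.057], TCP at [0.238, -0.605, 0.231] pointing down, gripper open.
Joint ranges: [-2.86, 2.86], [-0.3, 2.09], [-1.38, 1.24], [0.06, 2.45], [-1.56, 4.7], [0.09, 2.05], [-2.69, 2.69]. Speed limits (rad/s): [2.57, 2.57, 3.14, 3.14, 3.14, 3.14, 3.14].

### API

Orientations are given as a rotation vector (axis times angle).
In Python, from workcell import bot gives the robot as it stands.
- The arm moves only by the tool jog_arm, never from a script. Its argument "plan" is a list of rows, each a list of 5 numbers: the shift along the world's x, y, z in m, then the turn about the world's z in rad, then the closure, from 0 (fully open) to 1 (shut). A call has 1 to 20 rows; each row is the pose to reach, as a shift and turn from the pose commanded when the call began; what a row does not reach only later rows make up. A row lasts 1/8 s, in which the tool goes at most 62.5 mm and 10.7 degrees, less where a joint would pass 70% of its speed; a pose out of reach is approached as far as the arm can. A call with a gripper value outside its range is refused whole. The fingers move at their own pace and stop on an object; "force" is the grip in N (left out, the last holds). Time passes only in rows, so rows that repeat a pose let the fingers close. It gives the time, the measured TCP pose, the force, the opening and the grip force at its end, in the units of the state.
- bot.read_state(): the state, without advancing time (a new reading comes with each control period).
- bot.grab_frame(name): name is "scene" or "top" or "wrist"; returns the picture (400x640x3 uint8, red, green, blue); there is no depth.
- bot.camera_params(name): a dict with "intrinsics" (3x3 intrinsics, pixels), "k1" (the pictures are not rectified: a ray, as slopes to the right and down, at radius r is drawn at 1 + k1 r^2 times it, then the intrinsics apply), "world_from_camera" (4x4, takes a point from camera to world coordinates). Camera axes: x right, y down, z forward; pixel columns grow to the right and rows downward; lengths in m; the calibration is good to about 2 mm. A picture is of the moment at which its call begins: read the wrist's pose just before it. camera_params takes no time and is no camera call; for the wrist camera it gives the pose at the moment of the call.
- bot.sign_off(): hands the job in; it is judged then, once.
The state is a dict: "t": time; "joint_positions": joint angles; "joint_vel": joint speeds; "joint_efforts": joint torques, N m; "tcp_pos": TCP position; "tool_rot": TCP orientation; "ft_force": force on the tool from outside, world axes, zero at the start; "wrist_torque": the same for the moment, N m; "finger_gap": finger opening in m; "grasp_force": force on a finger pad.
Only numpy, scipy, OpenCV 4.12 (cv2) and the standard library are available. Lean on these libraries where they do the work, as an engineer would, in place of code of your own. Each camera call takes 0.05 s, during which the arm holds its last target. There are 200 camera calls.

### The job

Log the check on the tally counter: swing its red lever all the way to its stop and let it spring right back. Then swing the orange-knobbed lever of the screw press counter-clockwise (seen from above) until you have felt three clicks, never going on to a fourth, and finish while holding it there: it springs back if it is let go. Leave everything else on the bench where it stands.

Things in the scene. Friction and masses are not known exactly. Their poses are not given: they have to be found in the camera images.
- tally: bench tally counter, screwed to the table: steel box 64 x 76 mm on a 76 x 90 mm foot, 71 mm tall, four-digit window on its front (-x) face. Its origin lies on the table right under the axis of its lever; z up.
- tally_lever (a joint): tally lever angle, rad: 0 at rest, grows counter-clockwise seen from above, hard stop at 0.8. Upright axis through the counter's origin. At rest the arm points 2.705 rad (155 deg) counter-clockwise from the counter's x axis. A spring returns it with about 2.2 to 2.8 N at the pin.
- tally_pin (a point): point on the axis of the red upright round pin at the end of the tally lever, 60 mm from the lever's axis, 100 mm above the table. The pin is 10 mm thick and stands from 83 to 113 mm above the table; below it are a 16 mm wide red collar (77 to 83 mm) and the 12 mm wide steel arm. Push it sideways.
- press: small blue screw press on a grey foot, fixed to the table. Its origin lies on the table right under the spindle axis, about which the lever turns; z up; x points towards the column at its back. Foot 150 x 150 mm (from -55 to 95 mm in x), head 118 mm tall, ring on top up to 130 mm, lever arm above that.
- press_lever (a joint): press lever angle, rad: 0 at rest against its stop, grows counter-clockwise seen from above, end of travel 1.75. At rest the arm points 2.443 rad (140 deg) counter-clockwise from the press's x axis. A spring pushes it back all the way, also from between clicks, with 4.8 to 5.8 N at the knob. Clicks come every 0.26 rad; the first falls between 0.23 and 0.47 rad, elsewhere each time.
- press_knob (a point): axis of the orange upright round knob at the end of the press lever, 115 mm from the spindle axis, 180 mm above the table; 22 mm thick, from 150 to 206 mm above the table, on a 20 mm wide steel arm. Clicks (every 30 mm of its travel): the resistance at the knob rises by some 2.5 N within a few mm, drops over the next 10 to 15 mm to about 2.5 N below the spring's push, then returns to it.
- click_ring: aluminium ring, 92 mm across, under the press lever on the same axis (its origin, 118 mm up), with six dark 6 mm bumps on its rim, 0.26 rad apart. A brass ball under the lever arm runs over them: each bump passed is a click. Its x axis points midway between bumps 3 and 4: there the arm belongs after three clicks, within 0.1 rad. Set up to 0.12 rad either way each time, then fixed.
- fish_plate: white ceramic plate, 250 mm across, 18 mm high, with a whole chilled fish on it (top at about 60 mm); loose; origin at the centre of its underside
- bean_jar: small dark jar with a steel cap, 48 mm across, 85 mm tall; loose; origin at the centre of its underside
- sample_tin: low silver tin, 68 mm across, 36 mm tall; loose; origin at the centre of its underside
- rinse_cup: white cup, 68 mm across, 80 mm tall; loose; origin at the centre of its underside
- spit_bowl: blue ceramic bowl, 120 mm across, 50 mm tall; loose; origin at the centre of its underside
- spatula: spatula 200 mm long lying flat; loose; origin on its underside
- marker: yellow marker pen 130 x 12 x 12 mm lying flat; loose; origin at the centre of its underside
Mind the look-alikes: they are no part of the job. What is shaped like the tally but pink or yellow is not meant.

How it is judged:
On the way, in this order (a step that is already met when the one before it is completed fails the run):
1. the tally lever is swung to its stop (value of joint tally_lever above 0.73 rad), for 0.05 s.
2. the tally lever is let go and is back at rest, with the fingers off it (value of joint tally_lever below 0.06 rad and contact force between the fingers and tally below 0.1 N), for 0.2 s.
3. the press lever has passed its first click (y of press_knob in the frame of click_ring above -0.066 m), for 0.05 s.
At the end, for the whole second after the job is handed in: The fingers hold the press lever still (touching it with over 1 N) in the notch after the third click and before the fourth, i.e. within 0.1 rad (11.5 mm of knob travel) of the middle of that notch; the tally lever is back at rest (within 0.06 rad); no bystander has moved 30 mm (y of press_knob in the frame of click_ring between -0.0115 and 0.0115 m and value of joint press_lever above 0.6 rad and velocity of joint press_lever between -0.1 and 0.1 rad/s and contact force between the fingers and press above 1 N and value of joint tally_lever below 0.06 rad and distance of each of fish_plate, bean_jar, sample_tin, rinse_cup, spit_bowl, spatula, marker from where it was at the start of the episode below 0.03 m); the arm keeps its last pose, push and grip.
It fails at once if the press lever goes on to a fourth click (y of press_knob in the frame of click_ring above 0.0185 m).
It fails at once if a bystander is shifted by over 30 mm (distance of any of fish_plate, bean_jar, sample_tin, rinse_cup, spit_bowl, spatula, marker from where it was at the start of the episode above 0.03 m).
It also fails if it takes over 67 s, if anything falls off the work surface, if the arm or the gripper's body presses on something with over 40 N, if the wrist force passes 120 N, or if a joint passes its speed limit or range.

## Working session

There is one attempt and no reset: what is moved stays moved. The work goes in short steps, Python scripts to look and compute and a tool call to move; the robot and the scene stay as the last step left them, time stands still between calls to the robot, and variables do not carry over. Pictures are saved under pics/ and viewed, at most 10 in all, crops included, and the job is handed in when it is done.

Besides the shell and the picture viewer there is one more tool, called by a JSON object that holds its "op" and its "data", one argument or row to a line. jog_arm: Moves the arm, as the interface text tells. Its arguments: {"type":"object","properties":{"plan":{"type":"array"},"force":{"type":"number"}},"required":["plan"]}

```bash
mkdir -p pics; ls
cat > h.py <<'E'
import numpy as np, cv2
from workcell import bot
def snap(n,f=None):
    p=bot.camera_params(n); im=bot.grab_frame(n)
    if f: cv2.imwrite(f,cv2.cvtColor(im,cv2.COLOR_RGB2BGR))
    return im,p
def ray(p,uv):
    K=np.array(p["intrinsics"]);T=np.array(p["world_from_camera"])
    d=(np.array(uv,float)-K[:2,2])/[K[0,0],K[1,1]]
    s=d.copy()
    for _ in range(30): s=d/(1+p["k1"]*(s@s))
    v=T[:3,:3]@np.array([s[0],s[1],1]); return T[:3,3],v/np.linalg.norm(v)
def onz(p,uv,z):
    o,v=ray(p,uv); return o+v*(z-o[2])/v[2]
def tri(*rs):
    A=sum(np.eye(3)-np.outer(v,v) for o,v in rs); b=sum((np.eye(3)-np.outer(v,v))@o for o,v in rs)
    x=np.linalg.solve(A,b); return x,[np.linalg.norm(np.cross(v,x-o)) for o,v in rs]
def blobs(im,lo,hi,amin=20):
    h=cv2.cvtColor(im,cv2.COLOR_RGB2HSV); m=cv2.inRange(h,np.array(lo),np.array(hi))
    n,_,st,c=cv2.connectedComponentsWithStats(m)
    return [(c[i].round(1).tolist(),st[i].tolist()) for i in range(1,n) if st[i][4]>=amin],m
def proj(p,X):
    T=np.linalg.inv(np.array(p["world_from_camera"]));c=T[:3,:3]@X+T[:3,3];s=c[:2]/c[2]
    s=s*(1+p["k1"]*(s@s));K=np.array(p["intrinsics"]);return s*[K[0,0],K[1,1]]+K[:2,2]
E
python3 - <<'E'
from h import *
a,p=snap("scene","pics/s1.png");b,q=snap("top","pics/t1.png")
for x in(p,q):print(np.round(x["world_from_camera"],3).tolist())
print(bot.read_state())
E
```

```text
pics
[[0.888, 0.311, -0.339, 0.932], [0.46, -0.619, 0.636, -0.632], [-0.012, -0.721, -0.693, 0.839], [0.0, 0.0, 0.0, 1.0]]
[[-0.084, -0.977, 0.198, 0.384], [-0.996, 0.081, -0.021, 0.049], [0.005, -0.199, -0.98, 1.157], [0.0, 0.0, 0.0, 1.0]]
{'t': 0.1, 'joint_positions': array([ 1.21013202,  0.32174375, -0.07004732,  1.45159317,  0.0225892 ,
        1.37080004, -0.05687976]), 'joint_vel': array([-2.69775731e-03, -1.25310029e-03, -1.03653195e-03, -3.94372774e-03,
       -3.69443500e-04,  1.25312589e-03, -8.05781209e-05]), 'joint_efforts': array([ 1.53637816e-04, -4.94877863e+01, -3.83693632e-01, -3.15211380e+01,
        1.31158240e-02,  7.46010337e-03, -1.59353309e-06]), 'tcp_pos': array([ 0.23768867, -0.60444605,  0.23031574]), 'tool_rot': array([-3.08491951e+00, -5.84938985e-01,  6.62712357e-04]), 'ft_force': array([ 0.22637365, -0.45678277,  0.54351775]), 'wrist_torque': array([-0.0287113 , -0.0340541 , -0.05542968]), 'grasp_force': 0.0, 'finger_gap': 0.0856836831734679}
```

View pics/s1.png

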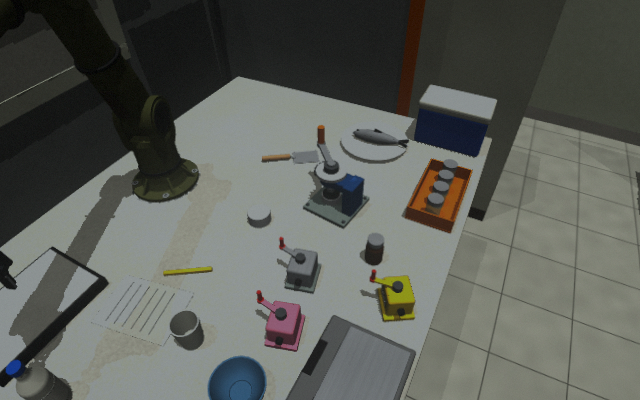

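View pics/t1.png

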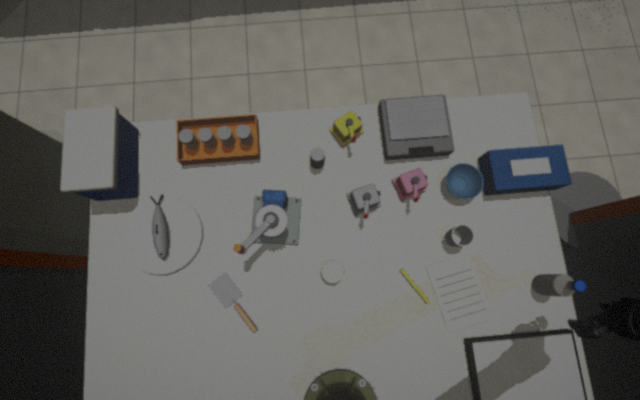

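The two views show three similar counters. The grey steel one is at scene (301,265), top (365,197), with its red pin at scene (282,243), top (365,215). The pink one is at scene (282,322), top (411,182), and the yellow one at scene (395,295), top (347,126). By the description the grey one is meant. The press knob is orange, at scene (321,132), top (238,248). Other orange things are the tray at scene (440,195), the spatula handle at scene (277,157) and the door frame.

```bash
cat > m.py <<'E'
from h import *
a,p=snap("scene");b,q=snap("top")
def sub(im,box,lo,hi,am=5):
    x0,y0,x1,y1=box; r,m=blobs(im[y0:y1,x0:x1],lo,hi,am)
    return [([round(c[0]+x0,1),round(c[1]+y0,1)],[s[0]+x0,s[1]+y0]+s[2:]) for c,s in r]
for n,im,bx in(("s pin",a,(270,230,300,260)),("t pin",b,(350,200,380,225))):
    print(n,sub(im,bx,(0,120,60),(8,255,255)),sub(im,bx,(172,120,60),(180,255,255)))
for n,im,bx in(("s knob",a,(305,115,340,150)),("t knob",b,(225,235,255,260))):
    print(n,sub(im,bx,(5,120,60),(20,255,255)))
c=np.hstack([cv2.resize(a[220:300,260:340],(400,400),interpolation=2),cv2.resize(b[170:250,220:300] if 0 else b[160:240,330:410],(400,400),interpolation=2)])
d=np.hstack([cv2.resize(b[180:270,220:310],(400,400),interpolation=2)])
c=np.clip(c*1.5,0,255).astype(np.uint8)
cv2.imwrite("pics/c1.png",c[:,:,::-1])
E
python3 m.py
```

```text
s pin [([281.3, 243.2], [279, 237, 6, 12, 32])] []
t pin [([365.7, 214.7], [364, 213, 4, 4, 7])] []
s knob [([321.1, 133.3], [318, 125, 6, 18, 81])]
t knob [([237.6, 247.8], [234, 245, 8, 7, 43])]
```

View pics/c1.png

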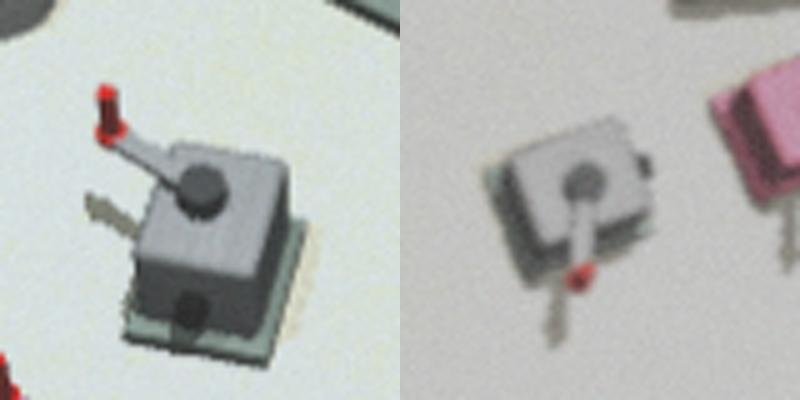

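The crop shows the grey steel counter. Its red pin is at scene (281,243), top (365.7,214.7), and its hub at scene (300,258), top (367,196). The choice is confirmed.

Run:
```python
from h import *
p=bot.camera_params("scene");q=bot.camera_params("top")
print("pin top", tri(ray(p,(281.5,238)),ray(q,(365.7,215))), "pin z.113", onz(p,(281.3,238),.113),onz(p,(281.3,243.2),.097), onz(q,(365.7,214.7),.105))
print("hub",tri(ray(p,(300,258)),ray(q,(367,196))),onz(q,(367,196),.08))
print("knob",tri(ray(p,(321.1,133.3)),ray(q,(237.6,247.8))),onz(p,(321.1,133.3),.178),onz(q,(237,248.4),.206))
# foot corners-free estimate of spindle: ring/hub in top image crop
b=bot.grab_frame("top");a=bot.grab_frame("scene")
c=np.hstack([cv2.resize(a[120:230,290:400],(400,400),interpolation=2),cv2.resize(b[180:270,220:310],(400,400),interpolation=2)])
cv2.imwrite("pics/c2.png",np.clip(c*1.4,0,255).astype(np.uint8)[:,:,::-1])
```

```text
pin top (array([ 0.54681692, -0.12064022,  0.10890427]), [np.float64(0.0009099265988816793), np.float64(0.0009099265988816985)]) pin z.113 [ 0.54923265 -0.12315792  0.113     ] [ 0.54981623 -0.12666107  0.097     ] [ 0.54759083 -0.12193448  0.105     ]
hub (array([ 0.60807572, -0.13600777,  0.08158709]), [np.float64(0.0001362103962235862), np.float64(0.00013621039622350932)]) [ 0.60829715 -0.13636234  0.08      ]
knob (array([0.47449688, 0.24046613, 0.18197159]), [np.float64(0.0006995598324598734), np.float64(0.0006995598324598694)]) [0.47125659 0.24516511 0.178     ] [0.47139915 0.2377756  0.206     ]
```

View pics/c2.png

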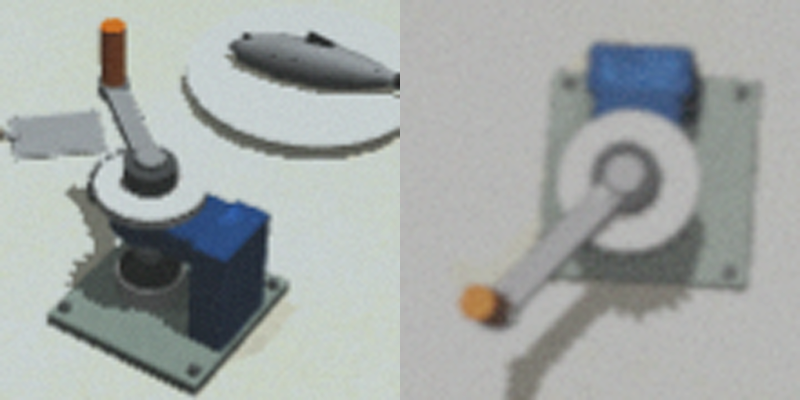

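The ring bumps are too small to see here. The hub's top is at top (270,219.4), scene (331,163). I'm moving to the tally first, beside the pin on its +y side.

{"op": "jog_arm", "data": {
  "plan": [
    [0, 0, 0.06, 0, 1],
    [0.03, 0.05, 0.08, -0.1, 1],
    [0.055, 0.09, 0.08, -0.2, 1],
    [0.08, 0.135, 0.08, -0.2, 1],
    [0.105, 0.18, 0.08, -0.2, 1],
    [0.13, 0.22, 0.08, -0.2, 1],
    [0.16, 0.265, 0.08, -0.2, 1],
    [0.185, 0.31, 0.08, -0.2, 1],
    [0.21, 0.355, 0.08, -0.2, 1],
    [0.24, 0.4, 0.08, -0.2, 1],
    [0.265, 0.445, 0.08, -0.2, 1],
    [0.29, 0.49, 0.08, -0.2, 1],
    [0.317, 0.533, 0.06, -0.2, 1],
    [0.317, 0.533, 0.01, -0.2, 1],
    [0.317, 0.533, -0.04, -0.2, 1],
    [0.317, 0.533, -0.06, -0.2, 1],
    [0.317, 0.533, -0.06, -0.2, 1],
    [0.317, 0.533, -0.06, -0.2, 1]
  ]
}}

```text
t: 2.55
tcp_pos: [0.5558, -0.072, 0.1727]
tool_rot: [3.129, 0.274, 0.003]
ft_force: [0.5, 0.5, 0.6]
finger_gap: 0.0004
grasp_force: 0.0
```

Run:
```python
from h import *
print({k:v for k,v in bot.read_state().items() if k in("t","tcp_pos","tool_rot","ft_force","finger_gap")})
w,pw=snap("wrist","pics/w1.png");b,q=snap("top")
for X in((.548,-.122,.113),(.608,-.136,.09),(.555,-.072,.17)):print(proj(pw,np.array(X)))
```

```text
{'t': 2.55, 'tcp_pos': array([ 0.55579735, -0.07197174,  0.17270604]), 'tool_rot': array([3.12903621e+00, 2.74062113e-01, 3.09427455e-03]), 'ft_force': array([0.47501463, 0.51524396, 0.59060145]), 'finger_gap': 0.0003563955137222913}
[395.13364565 237.71597974]
[431.51966682 140.84707764]
[317.37552735 260.44828207]
```

View pics/w1.png

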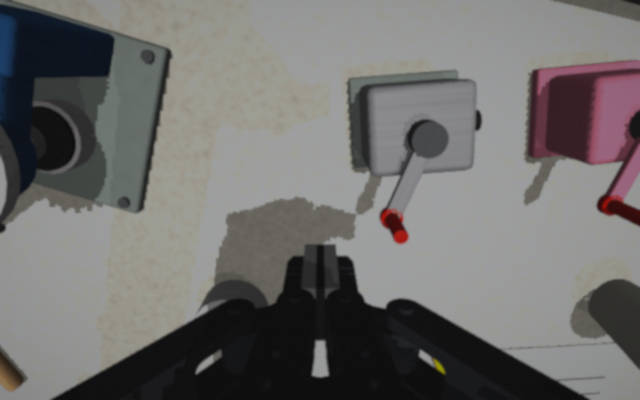

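The wrist view shows the grey counter's pin top at (400,237), where I predicted (395,238), and its hub at (430,138). The fit is good, so I descend and push along −y.

{"op": "jog_arm", "data": {
  "plan": [
    [-0.002, 0, -0.04, 0, 1],
    [-0.003, 0, -0.08, 0, 1],
    [-0.003, 0, -0.08, 0, 1],
    [-0.003, -0.015, -0.08, 0, 1],
    [-0.003, -0.03, -0.08, 0, 1],
    [-0.003, -0.04, -0.08, 0, 1],
    [-0.002, -0.05, -0.08, 0, 1],
    [-0.001, -0.06, -0.08, 0, 1],
    [-0.001, -0.06, -0.08, 0, 1]
  ]
}}

```text
t: 3.78
tcp_pos: [0.5545, -0.1328, 0.0916]
tool_rot: [3.129, 0.272, 0.002]
ft_force: [0.4, 2.8, 1.8]
finger_gap: 0.0008
grasp_force: 1.3
```

Run:
```python
from h import *
w,pw=snap("wrist","pics/w2.png")
for X in((.5585,-.170,.113),(.548,-.124,.113)):print(proj(pw,np.array(X)))
```

```text
[411.77741169 293.82674008]
[292.62757625 299.31145359]
```

View pics/w2.png

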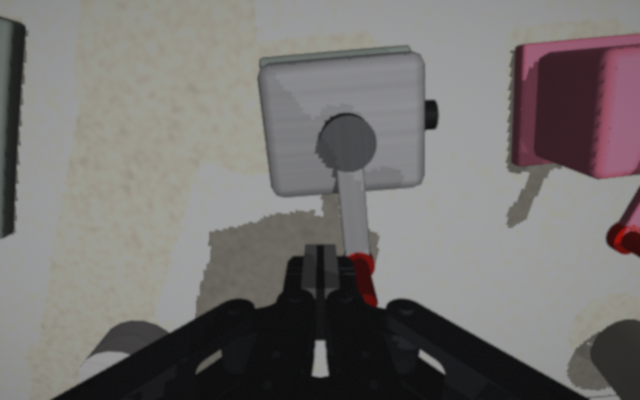

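The finger's side is against the red pin at (362,280), and the lever is about half swung with +2.3 N. I keep going to the stop.

{"op": "jog_arm", "data": {
  "plan": [
    [0.001, -0.008, 0, 0, 1],
    [0.002, -0.014, 0, 0, 1],
    [0.003, -0.018, 0, 0, 1],
    [0.003, -0.02, 0, 0, 1],
    [0.003, -0.02, 0, 0, 1]
  ]
}}

```text
t: 4.45
tcp_pos: [0.5576, -0.1512, 0.0913]
tool_rot: [-3.129, -0.275, -0.002]
ft_force: [2.4, 4.8, 1.2]
finger_gap: 0.0004
grasp_force: 2.2
```

{"op": "jog_arm", "data": {
  "plan": [
    [0.001, -0.002, 0, 0, 1],
    [0.001, -0.004, 0, 0, 1],
    [0.001, -0.004, 0, 0, 1],
    [0.001, -0.004, 0, 0, 1]
  ]
}}

```text
t: 4.95
tcp_pos: [0.558, -0.1521, 0.0912]
tool_rot: [-3.125, -0.278, 0.001]
ft_force: [1.0, 10.4, 2.3]
finger_gap: -0.0002
grasp_force: 4.9
```

At the hard stop: force is 10 N and the tip no longer moves. I back off well clear, then rise.

{"op": "jog_arm", "data": {
  "plan": [
    [-0.002, 0.02, 0, 0, 1],
    [-0.003, 0.04, 0, 0, 1],
    [-0.003, 0.06, 0, 0, 1],
    [-0.003, 0.08, 0, 0, 1],
    [-0.003, 0.105, 0, 0, 1],
    [-0.003, 0.105, 0, 0, 1],
    [-0.003, 0.105, 0.03, 0, 1],
    [-0.003, 0.105, 0.08, 0, 0.5],
    [-0.003, 0.105, 0.13, 0, 0.5],
    [-0.003, 0.105, 0.13, 0, 0.5]
  ]
}}

```text
t: 6.2
tcp_pos: [0.5577, -0.0522, 0.2262]
tool_rot: [3.126, 0.272, 0.013]
ft_force: [-0.3, -0.4, -0.1]
finger_gap: 0.0425
grasp_force: 0.0
```

```bash
python3 m.py
python3 - <<'E'
from h import *
p=bot.camera_params("scene");q=bot.camera_params("top")
S,e=tri(ray(p,(331.2,163)),ray(q,(270,219.4)));print("spindle",S,e)
K,e=tri(ray(p,(321.1,133.3)),ray(q,(237.6,247.8)));print(K,e,np.linalg.norm((K-S)[:2]),np.degrees(np.arctan2(*(K-S)[[1,0]])))
print(bot.read_state()["tcp_pos"],bot.read_state()["tool_rot"])
w,pw=snap("wrist");r,_=blobs(w,(5,150,60),(20,255,255),40);print(r)
E
```

```text
s pin [([281.2, 243.0], [279, 237, 6, 12, 43])] []
t pin [] []
s knob [([321.0, 133.3], [318, 125, 6, 18, 87])]
t knob [([237.7, 247.8], [234, 245, 8, 7, 41])]
spindle [0.549682   0.153744   0.15445009] [np.float64(0.001019239082110112), np.float64(0.0010192390821101075)]
[0.47449688 0.24046613 0.18197159] [np.float64(0.0006995598324598734), np.float64(0.0006995598324598694)] 0.11477600578790342 130.9241652702122
[ 0.55501503 -0.05195585  0.22153664] [3.12849457e+00 2.72187176e-01 8.58255225e-04]
[]
```

The tally lever is back at rest, and the spindle fit gives a radius of 114.8 mm, matching the text. Next I look at the click ring from close by.

{"op": "jog_arm", "data": {
  "plan": [
    [-0.01, 0.0, 0.05, 0, 0.5],
    [-0.02, 0.05, 0.06, 0, 0.5],
    [-0.04, 0.1, 0.06, 0, 0.5],
    [-0.06, 0.15, 0.06, 0, 0.5],
    [-0.08, 0.2, 0.06, 0, 0.5],
    [-0.08, 0.2, 0.06, 0, 0.5],
    [-0.08, 0.2, 0.06, 0, 0.5]
  ]
}}

```text
t: 7.22
tcp_pos: [0.4747, 0.148, 0.2801]
tool_rot: [3.129, 0.273, -0.003]
ft_force: [0.0, -0.7, -0.7]
finger_gap: 0.0425
grasp_force: 0.0
```

Run:
```python
from h import *
w,pw=snap("wrist","pics/w3.png");np.save("w3.npy",w)
print(bot.read_state()["tcp_pos"])
for X in((.550,.154,.154),(.4745,.2405,.206),(.4745,.2405,.150)):print(proj(pw,np.array(X)))
```

```text
[0.47504122 0.14735065 0.28019862]
[328.17616482  81.48228436]
[174.56992219 181.07618925]
[201.94306874 160.80159431]
```

View pics/w3.png

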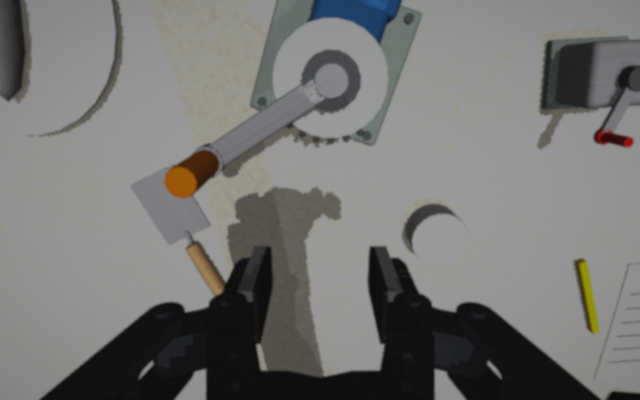

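The wrist view shows the knob top at (182,183), the hub at (332,80) and the ring, with small dark bumps on the lower rim around (300–370, 125–142). I zoom in.

Run:
```python
from h import *
w=np.load("w3.npy")
c=cv2.resize(w[90:160,270:390],(800,467),interpolation=cv2.INTER_CUBIC)
cv2.imwrite("pics/c3.png",np.clip(c*1.3,0,255).astype(np.uint8)[:,:,::-1])
```

```text
(no output)
```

View pics/c3.png

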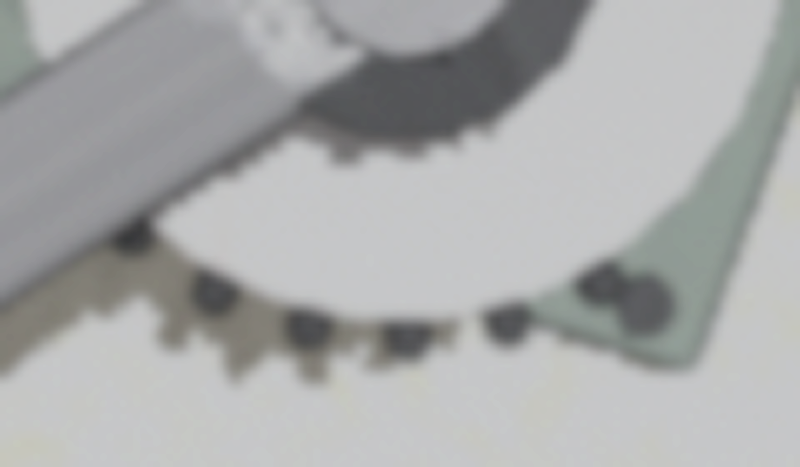

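All six bumps are visible, at crop (135,235), (215,290), (308,327), (408,337), (507,323) and (603,282). I turn them into angles.

Run:
```python
from h import *
pw=bot.camera_params("wrist");w=np.load("w3.npy")
B=[(135,235),(215,290),(308,327),(408,337),(507,323),(603,282)]
P=np.array([onz(pw,(270+(x+.5)*.15-.5,90+(y+.5)*.15-.5),.128) for x,y in B])[:,:2]
A=np.c_[2*P,np.ones(6)];s=np.linalg.lstsq(A,(P**2).sum(1),rcond=None)[0];C=s[:2];print("fit C",C,np.sqrt(s[2]+C@C))
hub=onz(pw,(332,80),.154)[:2];kn=onz(pw,(182,182.5),.206)[:2]
print("hub",hub,"knob",kn,np.linalg.norm(kn-hub))
for c in(C,hub,np.array([.5497,.1537])):
    a=np.unwrap(np.arctan2(*(P-c).T[::-1]));print(c,np.linalg.norm(P-c,axis=1).round(4),a.round(3),np.diff(a).round(3),"x axis",a.mean().round(3),"knob0",np.arctan2(*(kn-c)[::-1]).round(3))
    print("target knob",c+.115*np.array([np.cos(a.mean()),np.sin(a.mean())]))
```

```text
fit C [0.5519492  0.15138317] 0.04838631913870974
hub [0.55187087 0.15078543] knob [0.47482888 0.23519774] 0.1142843221880239
[0.5519492  0.15138317] [0.0484 0.0483 0.0485 0.0483 0.0484 0.0484] [2.574 2.819 3.075 3.334 3.59  3.856] [0.245 0.256 0.258 0.257 0.265] x axis 3.208 knob0 2.315
target knob [0.43720221 0.14375885]
[0.55187087 0.15078543] [0.0487 0.0484 0.0484 0.0482 0.0481 0.0479] [2.563 2.807 3.063 3.322 3.58  3.847] [0.244 0.256 0.259 0.258 0.268] x axis 3.197 knob0 2.311
target knob [0.43704634 0.14443498]
[0.5497 0.1537] [0.0453 0.0455 0.0461 0.0467 0.0475 0.0483] [2.59  2.852 3.122 3.392 3.655 3.922] [0.262 0.27  0.269 0.263 0.268] x axis 3.255 knob0 2.314
target knob [0.43544515 0.14062985]
```

The ring axis points at 3.205 rad, so the notch target for the knob is about (0.437, 0.144), and the lever rests at 2.313 rad. That makes about 0.89 rad of travel. I move over the knob and descend with the fingers open.

{"op": "jog_arm", "data": {
  "plan": [
    [0, 0.02, 0, -0.17, 0.3],
    [0, 0.045, 0, -0.35, 0.3],
    [0, 0.07, 0, -0.52, 0.3],
    [0, 0.089, 0, -0.7, 0.3],
    [0, 0.089, 0, -0.7, 0.3],
    [0, 0.089, 0, -0.7, 0.3]
  ]
}}

```text
t: 8.02
tcp_pos: [0.4756, 0.2361, 0.2808]
tool_rot: [3.033, -0.814, -0.001]
ft_force: [0.1, -0.5, -0.2]
finger_gap: 0.0595
grasp_force: 0.0
```

Run:
```python
from h import *
w,pw=snap("wrist","pics/w4.png");s=bot.read_state();print(s["tcp_pos"],s["tool_rot"],s["finger_gap"],s["joint_positions"].round(2))
r,_=blobs(w,(5,150,60),(20,255,255),60);print(r)
for z in(.206,.15):print(proj(pw,np.array((.4748,.2365,z))))
```

```text
[0.47558382 0.23614693 0.28095662] [ 3.03278174e+00 -8.15621287e-01 -6.11286276e-04] 0.059604061791539216 [ 0.24  0.1  -0.8   1.65  0.07  1.43 -2.66]
[([317.7, 199.0], [302, 173, 32, 50, 1232])]
[318.16617657 206.79943837]
[318.37512131 182.19012086]
```

View pics/w4.png

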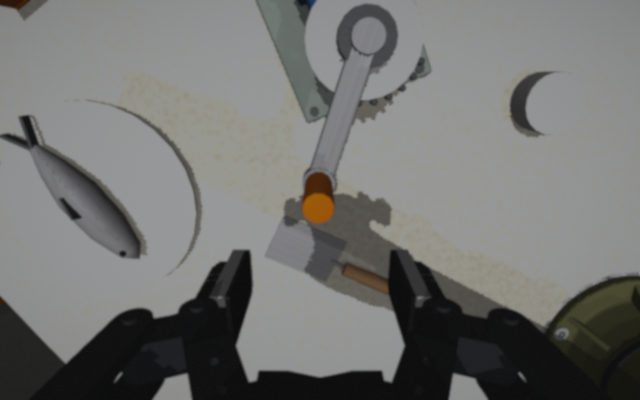

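The knob top is at (318,207), exactly as predicted and centred between the fingers. The yaw is near joint 7's limit, so I add a small positive turn while descending, then grip.

{"op": "jog_arm", "data": {
  "plan": [
    [0, 0, -0.03, 0.1, 0.3],
    [0, 0, -0.07, 0.15, 0.3],
    [0, 0, -0.1, 0.15, 0.3],
    [0, 0, -0.118, 0.15, 0.3],
    [0, 0, -0.118, 0.15, 0.3]
  ]
}}

```text
t: 8.7
tcp_pos: [0.4746, 0.237, 0.1625]
tool_rot: [3.085, -0.586, -0.003]
ft_force: [-0.8, 0.5, 0.2]
finger_gap: 0.0599
grasp_force: 0.0
```

Run:
```python
from h import *
s=bot.read_state();print(s["tcp_pos"],s["ft_force"],s["joint_positions"].round(2))
```

```text
[0.47459603 0.23703441 0.16247063] [-0.78297241  0.4813795   0.22026873] [ 0.22  0.19 -0.81  1.81  0.15  1.2  -2.57]
```

{"op": "jog_arm", "data": {
  "plan": [
    [0, 0, 0, 0, 1],
    [0, 0, 0, 0, 1],
    [0, 0, 0, 0, 1],
    [0, 0, 0, 0, 1],
    [0, 0, 0, 0, 1],
    [0, 0, 0, 0, 1]
  ],
  "force": 25
}}

```text
t: 9.45
tcp_pos: [0.4755, 0.238, 0.1647]
tool_rot: [3.086, -0.586, 0.003]
ft_force: [-1.7, -1.2, 5.9]
finger_gap: 0.0211
grasp_force: 24.4
```

Gripped, with a 21 mm gap. I sweep along the arc in pieces.

{"op": "jog_arm", "data": {
  "plan": [
    [-0.0041, -0.004, 0.001, 0.02, 1],
    [-0.0082, -0.008, 0.002, 0.05, 1],
    [-0.012, -0.0124, 0.002, 0.07, 1],
    [-0.0156, -0.0169, 0.002, 0.1, 1],
    [-0.019, -0.0216, 0.002, 0.12, 1],
    [-0.019, -0.0216, 0.002, 0.12, 1]
  ]
}}

```text
t: 10.2
tcp_pos: [0.4565, 0.218, 0.1648]
tool_rot: [-3.113, 0.396, -0.004]
ft_force: [6.1, 4.7, -8.6]
finger_gap: 0.0212
grasp_force: 25.3
```

{"op": "jog_arm", "data": {
  "plan": [
    [-0.0031, -0.0049, 0, 0.03, 1],
    [-0.0059, -0.0099, 0, 0.05, 1],
    [-0.0085, -0.015, 0, 0.08, 1],
    [-0.0085, -0.015, 0, 0.08, 1]
  ]
}}

```text
t: 10.7
tcp_pos: [0.4474, 0.2035, 0.1648]
tool_rot: [-3.126, 0.27, -0.002]
ft_force: [4.2, 6.3, -9.3]
finger_gap: 0.0213
grasp_force: 25.4
```

```bash
python3 m.py | grep knob
python3 - <<'E'
from h import *
s=bot.read_state();c=np.array([.552,.151]);d=s["tcp_pos"][:2]-c;a=np.arctan2(d[1],d[0])%6.283
u=np.array([-np.sin(a),np.cos(a)]);f=s["ft_force"]
print(s["t"],s["tcp_pos"],"ang",a,"r",np.hypot(*d),"tan F",u@f[:2],"rad F",f[:2]@d/np.hypot(*d),f,s["joint_positions"].round(2))
E
```

```text
s knob [([308.9, 130.5], [308, 129, 3, 4, 8]), ([309.2, 142.4], [307, 138, 4, 9, 20])]
t knob []
10.8 [0.44748096 0.20360615 0.16478486] ang 2.675295410026067 r 0.11701126904471293 tan F -6.909884934868592 rad F -1.6200138055671651 [ 4.55361907  5.44385047 -8.4367255 ] [ 0.31  0.08 -0.81  1.9   0.06  1.19 -2.26]
```

{"op": "jog_arm", "data": {
  "plan": [
    [-0.0022, -0.0053, -0.002, 0.03, 1],
    [-0.0044, -0.0106, -0.002, 0.06, 1],
    [-0.0044, -0.0106, -0.002, 0.06, 1]
  ]
}}

```text
t: 11.18
tcp_pos: [0.4437, 0.1953, 0.1647]
tool_rot: [-3.13, 0.174, -0.006]
ft_force: [1.9, 8.9, -0.2]
finger_gap: 0.0212
grasp_force: 26.6
```

{"op": "jog_arm", "data": {
  "plan": [
    [-0.0018, -0.0055, 0, 0.03, 1],
    [-0.0034, -0.0111, 0, 0.06, 1],
    [-0.0034, -0.0111, 0, 0.06, 1]
  ]
}}

```text
t: 11.55
tcp_pos: [0.4392, 0.1833, 0.1646]
tool_rot: [-3.136, 0.08, -0.002]
ft_force: [-2.3, 6.1, 4.3]
finger_gap: 0.0214
grasp_force: 26.6
```

{"op": "jog_arm", "data": {
  "plan": [
    [-0.0012, -0.0056, 0, 0.03, 1],
    [-0.0022, -0.0113, 0, 0.06, 1],
    [-0.0022, -0.0113, 0, 0.06, 1]
  ]
}}

```text
t: 11.92
tcp_pos: [0.4366, 0.1729, 0.1646]
tool_rot: [-3.136, -0.014, -0.001]
ft_force: [-4.0, 8.2, 5.7]
finger_gap: 0.0212
grasp_force: 26.8
```

```bash
cat > k.py <<'E'
from h import *
s=bot.read_state();c=np.array([.552,.151]);d=s["tcp_pos"][:2]-c;a=np.arctan2(d[1],d[0])%6.283
u=np.array([-np.sin(a),np.cos(a)]);f=s["ft_force"]
print(s["t"],s["tcp_pos"],"ang",a,"y in ring",.115*np.sin(a-3.205),"r",np.hypot(*d),"tan F",u@f[:2],f,s["finger_gap"],s["grasp_force"])
w,pw=snap("wrist","pics/"+__import__("sys").argv[1]);np.save("wk.npy",w)
print(proj(pw,np.array([.552,.151,.154])))
E
python3 k.py w5.png
```

```text
11.925 [0.43657497 0.17288929 0.16457986] ang 2.954177422135606 y in ring -0.028543101358041653 r 0.11748224479835837 tan F -7.3129998119856285 [-3.99465256  8.20088838  5.74487936] 0.021223547273427457 26.772265434265137
[377.29718826 -20.48150681]
```

{"op": "jog_arm", "data": {
  "plan": [
    [-0.0005, -0.005, 0, 0.03, 1],
    [-0.001, -0.01, 0, 0.05, 1],
    [-0.001, -0.01, 0, 0.05, 1]
  ]
}}

```text
t: 12.35
tcp_pos: [0.4351, 0.1638, 0.1646]
tool_rot: [-3.134, -0.095, 0.0]
ft_force: [-4.8, 8.8, 5.6]
finger_gap: 0.0217
grasp_force: 26.9
```

{"op": "jog_arm", "data": {
  "plan": [
    [-0.0001, -0.004, -0.001, 0.02, 1],
    [-0.0001, -0.008, -0.001, 0.04, 1],
    [-0.0001, -0.008, -0.001, 0.04, 1]
  ]
}}

```text
t: 12.72
tcp_pos: [0.4349, 0.1541, 0.1644]
tool_rot: [-3.135, -0.156, 0.002]
ft_force: [-9.2, 4.0, 14.8]
finger_gap: 0.0217
grasp_force: 27.4
```

{"op": "jog_arm", "data": {
  "plan": [
    [0, -0.003, -0.001, 0.02, 1],
    [0, -0.006, -0.001, 0.03, 1],
    [0, -0.006, -0.001, 0.03, 1]
  ]
}}

```text
t: 13.1
tcp_pos: [0.4349, 0.1497, 0.1643]
tool_rot: [-3.13, -0.204, 0.001]
ft_force: [-11.3, 7.6, 19.9]
finger_gap: 0.0215
grasp_force: 28.1
```

```bash
python3 k.py w6.png
```

```text
13.1 [0.4349025  0.14965313 0.16430101] ang 3.1529089693726307 y in ring -0.0059877597247864345 r 0.11710524320052511 tan F -7.7531260858519895 [-11.32764859   7.62542982  19.91336462] 0.02152122964860381 28.10867339372635
[353.80642976 -24.39237211]
```

Force fell to 4 N at y = 0.154, the third click dropping off, and then rose back to the spring's push. I ease on a few mm to the notch's middle and relieve the vertical and radial strain.

{"op": "jog_arm", "data": {
  "plan": [
    [-0.001, -0.002, 0.002, 0, 1],
    [-0.002, -0.004, 0.003, 0, 1],
    [-0.002, -0.004, 0.003, 0, 1],
    [-0.002, -0.004, 0.003, 0, 1],
    [-0.002, -0.004, 0.003, 0, 1]
  ]
}}

```text
t: 13.78
tcp_pos: [0.4346, 0.144, 0.1645]
tool_rot: [-3.131, -0.202, -0.004]
ft_force: [2.4, 7.6, -3.6]
finger_gap: 0.021
grasp_force: 25.9
```

```bash
python3 k.py w7.png
python3 - <<'E'
from h import *
a,p=snap("scene");c=cv2.resize(a[100:300,240:440],(600,600),interpolation=2)
cv2.imwrite("pics/s2.png",np.clip(c*1.3,0,255).astype(np.uint8)[:,:,::-1])
E
```

```text
13.775 [0.4345846  0.14399769 0.16450152] ang 3.2009738326136348 y in ring -0.0004630079985345292 r 0.11762401625082784 tan F -7.434160886336755 [ 2.37077466  7.58823216 -3.61053136] 0.02097917433149267 25.889461934566498
[338.65729886 -26.95475985]
```

View pics/s2.png

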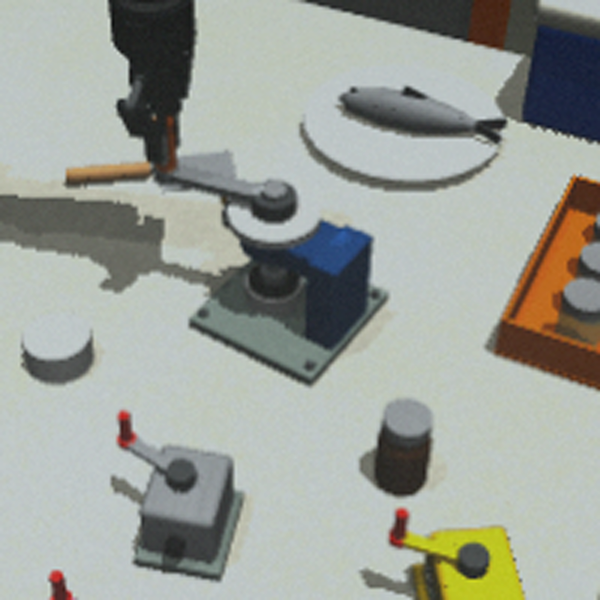

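The scene crop shows the fingers holding the knob at (170,145), the tally pin at rest at (125,430), and nothing else moved. The knob is within about 1 mm of the notch's middle, so I hand in.

```bash
python3 -c "
from workcell import bot
print(bot.sign_off())"
```

```text
the job is handed in; nothing more can be done
None
```

I handed the job in at about 14 s, but no verdict came back: the tally lever was pushed to its stop and sprang back to rest, and the gripper holds the press lever after three clicks, about 0.5 mm from the notch's middle by my measurement, with nothing else visibly moved in the last scene view.

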